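Hold a board down on the pins of a sprung flashing jig

TASK

Flash the circuit board: lay it flat in the white nest of the plywood jig, its terminal block towards the jig's front (the side where the frame's thumb tab comes down), and let go of it. Then swing the sprung hold-down frame down by its thumb tab until the side catch snaps over and keeps it shut, and let go of that too. Last, push the board down by its heatsink, without forcing it, until the sprung nest meets its stops, and finish while still holding it hard down there; leave the other things on the bench alone.

Things in the scene. Friction and masses are not known exactly. Their poses are not given: they have to be found in the camera images.
- jig: Flashing jig, fixed to the bench: plywood base 225 x 170 x 30 mm (110 mm to the front, 115 to the rear of the origin), white sprung nest in the middle, aluminium hold-down frame hinged at the rear. Origin: centre of underside, straight below the nest's middle; -x is its front, z up. A spring catch stands at x -40, y +66 mm, top 98 mm above the bench; all else but the open frame is below 76 mm.
- nest_seat (a point): Middle of the nest's seat, on which the board's underside rests, 54 mm above the bench while the nest is up; axes as the jig's. The pocket is 93 x 73 mm (x by y): corner walls 4 mm high, above them sloped lead-ins that widen it by 4 mm each side, up to 10 mm above the seat.
- nest (a joint): How far the nest is pushed down against its springs, m: 0 = up, 0.008 = on its hard stops. With the board in, it starts to sink at about 3 N of push and meets the stops at about 10.5 N; 14 to 30 N holds it firmly there, over 60 N is forcing it.
- frame_hinge (a point): Middle of the frame's hinge axis, 90 mm behind the nest's middle, 68 mm above the bench; the axis runs along the jig's y, axes as the jig's.
- frame_tab (a point): Middle of the outer (upper) face of the thumb tab on the frame's free edge, 168 mm from the hinge axis; tab 25 (x) x 44 (y) x 8 mm; axes turn with the frame. Open: frame upright, tab 0.24 m up (its end 0.25 m), outer face to the rear. Shut: face 72 mm above the bench; the heatsink stands through its window, 105 x 96 mm, 45 mm before to 60 mm behind the nest's middle.
- frame (a joint): Angle of the hold-down frame, rad: 1.60 = fully open, upright (a spring returns it there), 0 = down on its limit. Pressing the tab takes about 4 to 6 N. The catch at the side snaps over the frame's pin when the frame is pushed below about 0.01 and then keeps it at about 0.015; let go earlier and it springs open.
- board_center (a point): Circuit board 90 (x) x 70 (y) x 2 mm, about 0.15 kg, lying on a 2 mm mat; in its middle a finned aluminium heatsink, 40 (x) x 30 mm (y), up to 36 mm above the board's underside, clear along both long sides. The point lies in the middle, 18 mm above the underside. x runs from the terminal-block end to the end with two black capacitors (16 mm high); z up.
- board_terminals (a point): Top of the grey screw-terminal block, in the middle of the board's front (-x) edge: 39 mm from the board's middle, 12 mm above its underside. In the nest it points to the jig's front (-x).
- board: The same board as a whole; origin at the centre of its underside.
- meter: Bystander: black multimeter lying on the bench, 160 x 78 x 38 mm; origin at the centre of its underside.
- reel: Bystander: small metal solder reel standing on its flange, 54 mm across, 34 mm high; origin at the centre of its underside.
- driver: Bystander: black-handled screwdriver, 170 mm, lying on the bench.
- tray: Bystander: grey parts tray 120 x 85 x 28 mm; origin at the centre of its underside.
There are look-alikes about, which are no part of the job. What is shaped like the board but green or yellow is not meant.

How it is judged:
By the outcome, as a careful person would: the job done as asked, in the order asked, and still so for the second after the job is handed in, while the arm keeps its last pose, push and grip.
It also fails if it takes over 72 s, if anything falls off the work surface, if the arm or the gripper's body presses on something with over 40 N, if the wrist force passes 120 N, or if a joint passes its speed limit or range.

ROBOT

A 6-joint arm with a two-finger parallel gripper is mounted at the origin on the work surface. World frame = base frame: x ahead of the robot, y to its left, z up, the work surface at z = 0. Lengths are in m, angles in rad, forces in N, time in s.
With the tool pointing down it reaches from about 0.2 to 0.875 m from the base axis. Payload 3.4 kg.
Tool frame: the origin (TCP) lies between the finger pads; the fingertips stand 25 mm ahead of it and the grasp point (between the pads) lies 6 mm ahead of it (r.nose_length is the z of the fingertips in the tool frame, in m); z points along the fingers, x is the direction in which the jaws open and shut, and the axes are right-handed (so a half turn about z gives the same grasp; the last joint's range is limited). The gripper opens to 94 mm and grips with 3 to 60 N. Pads are 16 mm wide; open, the fingers measure 119 mm over their backs; the gripper's body (75 mm by 177 mm) begins 78 mm behind the grasp point.
Start: joints at [0.981, 0.276, 1.505, -0, 1.361, -0.121], TCP at [0.26, 0.513, 0.23] pointing down, gripper open.
Joint ranges: [-2.89, 2.89], [-0.75, 2.08], [0.22, 2.7], [-1.18, 4.32], [0.11, 2.71], [-2.7, 2.7]. Speed limits (rad/s): [2.57, 2.57, 3.14, 3.14, 3.14, 3.14].

INTERFACE

Orientations are given as a unit quaternion [w, x, y, z].
In Python, from plant import r, gripper_to, inverse_kinematics, vision, models, telemetry gives the robot as it stands. Calls block until the motion is done:
- r.move_to(position, orientation): joint-space move of the TCP to a pose.
- r.move_l(position, rot=None, vel=0.15, guard=None): straight line of the TCP; rot=None keeps the orientation; vel is the mean speed in m/s. With guard (N) it stops when the force on the tool has changed by that much, and returns True; else False.
- r.movej(angles): joint-space move.
- gripper_to(opening, f_grip=None): finger opening in m; f_grip is the grip in N (None keeps the last); returns when the fingers have stopped.
- r.hold(seconds).
- inverse_kinematics(position, orientation): joint angles nearest the present ones, or None.
- vision.snapshot(name): name is "side" or "top" or "wrist"; returns the picture (480x640x3 uint8, red, green, blue); there is no depth.
- vision.get_calibration(name): a dict with "fx", "fy", "cx", "cy" (pixels), "position" and "orientation" of the camera in the world. Camera axes: x right, y down, z forward; pixel columns grow to the right and rows downward; lengths in m; the calibration is good to about 2 mm. The wrist camera is an equidistant fisheye: a pixel r from the principal point sees the ray r / f radians off the axis. A picture is of the moment at which its call begins: read the wrist's pose just before it. get_calibration takes no time and is no camera call; for the wrist camera it gives the pose at the moment of the call.
A pose or a line that the arm cannot do raises r.PlanningError and nothing moves.
- r.sign_off(): hands the job in, once; it reports no verdict.
Trained networks look in the newest picture that a camera, given by its name, has taken for a name from the list of things; names that differ only in an ending like _2 or _b are one class to them, and where a whole thing is asked for, a point or a joint stands for the part that bears it (a point fixed in the world has none). Each returns a list of dicts, best first, with "score" (0 to 1); they miss things now and then, are a little off and sometimes report something else, mostly with a low value. They report only what shows in the picture. A call takes as long as a camera call. They do not tell look-alikes from the thing itself.
- models.boxes_of(thing, camera): "at" ([x, y, z] in m, in world coordinates, good to about 4 mm: the middle of the surface that is visible of it).
- models.regions_of(thing, camera): "pixels" (480x640 bool, what is visible of it).
- models.mark_of(thing, camera): "at" ([x, y, z] in m, in world coordinates, good to about 4 mm: a listed point, or the origin of a listed thing).
Readings, each from a call of its own:
- telemetry.current_t(): time.
- telemetry.current_joints(): joint angles.
- telemetry.current_dq(): joint speeds.
- telemetry.current_joint_efforts(): joint torques, N m.
- telemetry.current_ee_pos(): TCP position.
- telemetry.current_tool_rot(): TCP orientation.
- telemetry.current_wrist_force(): force on the tool from outside, world axes, zero at the start.
- telemetry.current_torque(): the same for the moment, N m.
- telemetry.current_opening(): finger opening in m.
Only numpy, scipy, OpenCV 4.12 (cv2) and the standard library are available. Lean on these libraries where they do the work, as an engineer would, in place of code of your own. Each camera call takes 0.05 s, during which the arm holds its last target. There are 200 camera calls.

## Working session

There is one attempt and no reset: what is moved stays moved. The work goes in short steps, each a Python script; the robot and the scene stay as the last script left them, time stands still between calls to the robot, and variables do not carry over. Pictures are saved under pics/ and viewed, about 8 in all and at most 12, crops included, and the job is handed in when it is done.

```bash
mkdir -p pics; ls; cat > h.py <<'E'
from plant import r, gripper_to, inverse_kinematics, vision, models, telemetry as t
import numpy as np, cv2
from scipy.spatial.transform import Rotation as R
def snap(c,f=None):
    im=vision.snapshot(c)
    if f: cv2.imwrite('pics/'+f,cv2.cvtColor(im,cv2.COLOR_RGB2BGR))
    return im
def down(a):  # tool down, jaw (x) axis at world angle a
    q=(R.from_euler('z',a)*R.from_euler('x',np.pi)).as_quat()
    return [q[3],q[0],q[1],q[2]]
def marks(th,c):
    for d in models.mark_of(th,c)[:4]: print(c,th,np.round(d['at'],3),round(d['score'],2))
E
python3 - <<'E'
from h import *
for c in('top','side'):
    snap(c,c+'1.png')
    for th in('board_center','board_terminals','nest_seat','frame_tab','frame_hinge','jig'): marks(th,c)
    k=vision.get_calibration(c);print({a:np.round(b,3) for a,b in k.items()})
print(t.current_t())
a=cv2.imread('pics/top1.png')
E
```

```text
pics
top board_center [0.335 0.498 0.019] 0.88
top board_center [0.584 0.495 0.019] 0.65
top board_center [0.564 0.315 0.023] 0.59
top board_terminals [0.547 0.484 0.011] 0.97
top board_terminals [0.527 0.304 0.013] 0.64
top board_terminals [0.365 0.526 0.013] 0.58
top nest_seat [ 0.547 -0.04   0.052] 0.81
top frame_tab [ 0.642 -0.061  0.235] 0.88
top frame_hinge [ 0.634 -0.055  0.068] 0.95
top jig [ 0.548 -0.036  0.002] 0.63
{'fx': np.float64(545.517), 'fy': np.float64(545.517), 'cx': np.float64(312.035), 'cy': np.float64(240.875), 'position': array([0.278, 0.036, 1.304]), 'orientation': array([ 0.08 , -0.681,  0.723, -0.085])}
side board_center [0.336 0.497 0.019] 0.92
side board_center [0.584 0.502 0.012] 0.87
side board_center [0.565 0.318 0.018] 0.83
side board_terminals [0.364 0.521 0.007] 0.92
side board_terminals [0.547 0.48  0.011] 0.8
side board_terminals [0.519 0.308 0.011] 0.54
side nest_seat [ 0.546 -0.041  0.054] 0.83
side frame_tab [ 0.646 -0.064  0.233] 0.67
side frame_tab [ 0.621 -0.451  0.003] 0.23
side frame_hinge [ 0.636 -0.062  0.071] 0.75
side jig [ 0.549 -0.038  0.001] 0.85
{'fx': np.float64(476.909), 'fy': np.float64(476.909), 'cx': np.float64(314.593), 'cy': np.float64(243.209), 'position': array([ 0.184, -0.942,  1.081]), 'orientation': array([-0.386,  0.904, -0.168,  0.078])}
0.7
```

View pics/top1.png

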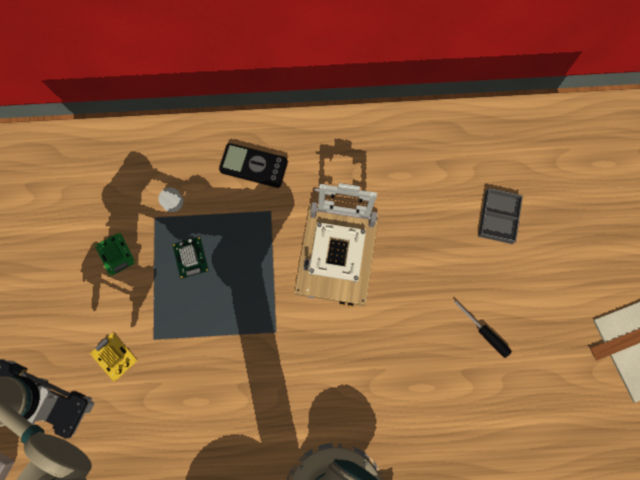

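View pics/side1.png

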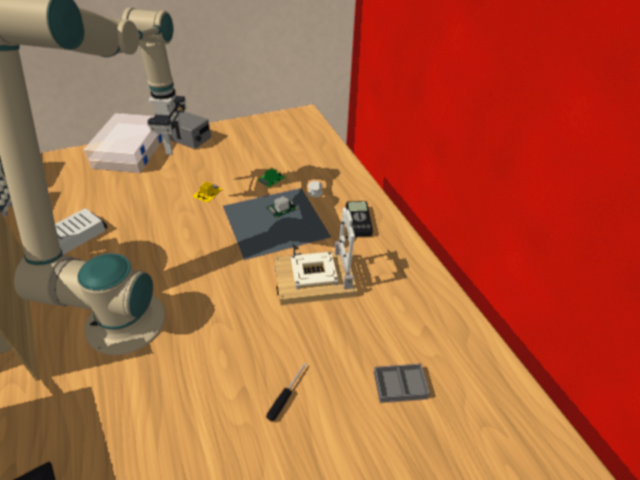

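The board is the dark one on the mat, near (0.565, 0.315); the green and yellow ones are decoys. In the top view the jig's nest is at about pixel (338,250), with the frame standing open towards the red wall. Next I'll look closer with the wrist camera.

```bash
python3 - <<'E'
from h import *
def go(x,y,z,a):
    r.move_to([x,y,z],down(a)); print('at',np.round(t.current_ee_pos(),4),t.current_t(),np.round(t.current_joints(),2))
go(0.52,-0.03,0.28,-0.2-np.pi/2)
print({a:np.round(b,3) for a,b in vision.get_calibration('wrist').items()})
snap('wrist','w_jig.png')
for th in('nest_seat','frame_hinge','frame_tab'): marks(th,'wrist')
go(0.55,0.315,0.2,0.22-np.pi/2)
snap('wrist','w_board.png')
for th in('board_center','board_terminals'): marks(th,'wrist')
k=vision.get_calibration('wrist')
print({a:np.round(b,3) for a,b in k.items()})
a=np.hstack([cv2.imread('pics/w_jig.png'),cv2.imread('pics/w_board.png')]);cv2.imwrite('pics/w2.png',cv2.resize(a,(800,300)))
E
```

```text
at [ 0.52   -0.0293  0.28  ] 2.8667 [-0.19  0.17  1.53  0.    1.45  1.58]
{'fx': np.float64(371.648), 'fy': np.float64(371.648), 'cx': np.float64(319.3), 'cy': np.float64(238.846), 'position': array([ 0.596, -0.045,  0.434]), 'orientation': array([-0.085, -0.627,  0.767,  0.104])}
wrist frame_hinge [0.707 0.357 0.001] 0.69
wrist frame_hinge [ 0.63  -0.059  0.069] 0.68
wrist frame_tab [ 0.642 -0.061  0.236] 0.69
wrist frame_tab [0.707 0.356 0.002] 0.52
at [0.5505 0.3139 0.2004] 4.4 [ 0.41  0.38  1.42 -0.    1.34  1.76]
wrist board_center [0.332 0.494 0.016] 0.96
wrist board_center [0.586 0.498 0.017] 0.8
wrist board_terminals [0.525 0.308 0.014] 0.86
wrist board_terminals [0.783 0.154 0.002] 0.73
wrist board_terminals [0.553 0.479 0.011] 0.56
wrist board_terminals [0.368 0.523 0.013] 0.56
{'fx': np.float64(371.648), 'fy': np.float64(371.648), 'cx': np.float64(319.3), 'cy': np.float64(238.846), 'position': array([0.626, 0.33 , 0.355]), 'orientation': array([ 0.105,  0.772, -0.621, -0.084])}
```

View pics/w2.png

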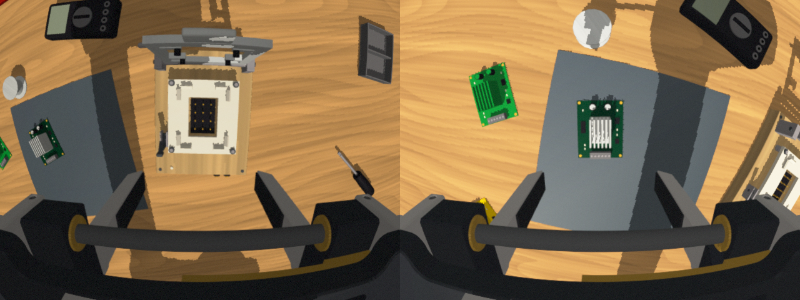

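The left image shows the jig with the nest pocket around (203,115) and the frame open at the top. The right image shows the target board, dark green with gold corner holes and terminals facing the bottom, around (600,130). The camera sits about 78 mm to the +y side of the tool and would hit the upright frame, so I'll grasp with the wrist flipped half a turn. I'll enlarge crops of both to measure them precisely.

```bash
python3 - <<'E'
import cv2,numpy as np
a=cv2.imread('pics/w_jig.png')[110:260,245:405];b=cv2.imread('pics/w_board.png')[140:265,270:370]
a=cv2.resize(a,None,fx=3,fy=3,interpolation=cv2.INTER_CUBIC);b=cv2.resize(b,None,fx=3,fy=3,interpolation=cv2.INTER_CUBIC)
c=np.zeros((450,780,3),np.uint8);c[:,:480]=a;c[:375,480:]=b
cv2.imwrite('pics/crop.png',c)
E
```

```text
(no output)
```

View pics/crop.png

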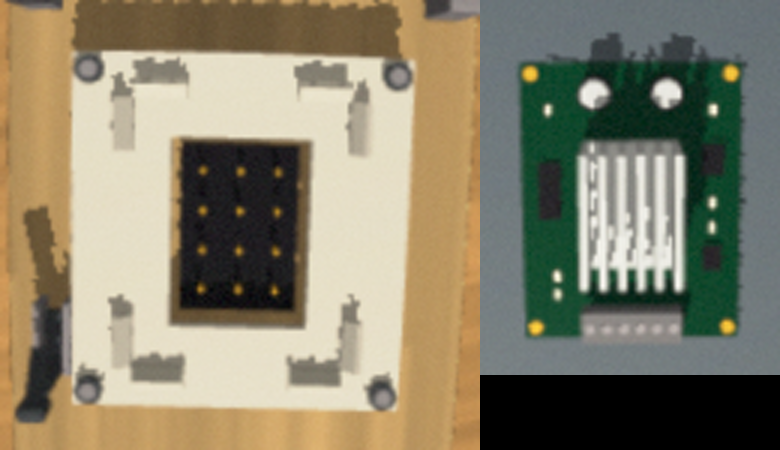

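Crop, left side: the nest plate corners are at (75,52), (413,60), (72,403) and (397,410), and the catch is at lower left. Right side: the board holes are at (530,73), (731,73), (536,327) and (728,327), with the terminals at the bottom. I'll back-project these.

```bash
python3 - <<'E'
import numpy as np
from scipy.spatial.transform import Rotation as R
def bp(px,pos,q,z):
    M=R.from_quat([q[1],q[2],q[3],q[0]]).as_matrix();out=[]
    for u,v in px:
        d=np.array([u-319.3,v-238.846]);rr=np.hypot(*d);th=rr/371.648
        w=M@np.r_[np.sin(th)*d/rr,np.cos(th)];out.append((pos+w*(z-pos[2])/w[2])[:2])
    return np.array(out)
def rep(n,P): # order tl,tr,bl,br ; top=rear
    c=P.mean(0);x=(P[0]+P[1]-P[2]-P[3])/2;y=(P[0]+P[2]-P[1]-P[3])/2
    print(n,np.round(c,4),'len',np.linalg.norm(x).round(4),np.linalg.norm(y).round(4),'yaw',np.arctan2(x[1],x[0]).round(4),(np.arctan2(y[1],y[0])-np.pi/2).round(4))
J=lambda L:[(245+x/3,110+y/3) for x,y in L];B=lambda L:[(270+(x-480)/3,140+y/3) for x,y in L]
pj=np.array([0.596,-0.045,0.434]);qj=[-0.085,-0.627,0.767,0.104]
pb=np.array([0.626,0.33,0.355]);qb=[0.105,0.772,-0.621,-0.084]
for z in(.054,.06):
  rep('plate',bp(J([(75,52),(413,60),(72,403),(397,410)]),pj,qj,z))
rep('bolts',bp(J([(89,67),(398,74),(88,389),(382,396)]),pj,qj,.056))
rep('hole',bp(J([(172,140),(312,140),(168,326),(305,326)]),pj,qj,.054))
rep('holes',bp(B([(530,73),(731,73),(536,327),(728,327)]),pb,qb,.004))
rep('pcb',bp(B([(520,62),(742,65),(527,336),(737,336)]),pb,qb,.004))
E
```

```text
plate [ 0.5452 -0.0406] len 0.1235 0.1154 yaw -0.2245 -0.2216
plate [ 0.546  -0.0406] len 0.1216 0.1136 yaw -0.2245 -0.2216
bolts [ 0.5455 -0.0406] len 0.1126 0.1041 yaw -0.2237 -0.2223
hole [ 0.5452 -0.0404] len 0.0648 0.0476 yaw -0.2269 -0.1987
holes [0.562  0.3146] len 0.0833 0.0633 yaw 0.2225 0.216
pcb [0.562  0.3145] len 0.0895 0.0696 yaw 0.2203 0.2092
```

```bash
python3 - <<'E'
from h import *
B=(0.562,0.3146);a=0.218+np.pi/2
gripper_to(0.06,20)
r.move_to([*B,0.13],down(a)); r.hold(0.2)
print(t.current_joints().round(2) if hasattr(t.current_joints(),'round') else t.current_joints(), t.current_ee_pos())
hit=r.move_l([*B,0.033],vel=0.08,guard=8); print('hit',hit,t.current_ee_pos())
gripper_to(0.0,20); print('open',t.current_opening())
r.move_l([*B,0.2],vel=0.12); print('open',t.current_opening(),t.current_wrist_force())
r.move_l([0.50,0.12,0.2],rot=down(-0.222+np.pi/2),vel=0.15)
r.hold(0.2);print(t.current_ee_pos(),t.current_t())
snap('wrist','held.png');snap('side','held_s.png')
cv2.imwrite('pics/held2.png',np.hstack([cv2.imread('pics/held.png')[:,:420],cv2.resize(cv2.imread('pics/held_s.png')[100:300,150:400],None,fx=1.5,fy=2.4)]))
E
```

```text
[ 0.4   0.44  1.5  -0.    1.2  -1.39] [0.56203204 0.31458872 0.13005071]
hit False [0.56247368 0.31482467 0.0336549 ]
open 0.030026508871401524
open 0.03007339724261885 [ 0.15392076 -0.63956954 -3.31752408]
[0.5001331  0.12051125 0.19985705] 13.3
```

View pics/held2.png

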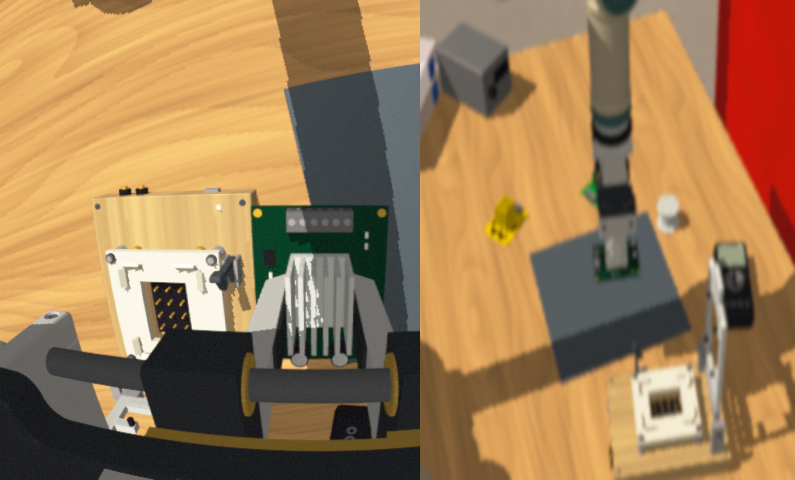

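The board is held level by the heatsink with the terminals to the front, upper middle of the left image. Now I'll place it.

```bash
python3 - <<'E'
from h import *
N=np.array([0.5455,-0.0405])
r.move_l([*N,0.2],vel=0.18)
r.move_l([*N,0.105],vel=0.1); r.hold(0.2); print(t.current_ee_pos(),t.current_wrist_force())
hit=r.move_l([*N,0.0855],vel=0.04,guard=5); r.hold(0.2)
print('hit',hit,t.current_ee_pos(),t.current_wrist_force(),t.current_t())
gripper_to(0.05); r.hold(0.2)
r.move_l([*N,0.20],vel=0.12)
r.move_l([*(N-0.05*np.array([.9755,-.22])),0.25],vel=0.2); r.hold(0.1)
snap('wrist','placed.png');snap('top','placed_t.png')
for c in('wrist','top'):
  for th in('board_center','board_terminals'): marks(th,c)
print(t.current_t())
cv2.imwrite('pics/pl2.png',np.hstack([cv2.imread('pics/placed.png')[:,100:520],cv2.resize(cv2.imread('pics/placed_t.png')[170:310,290:385],None,fx=3.4,fy=3.43)[:480]]))
E
```

```text
[ 0.54590041 -0.04059015  0.10562583] [-0.15392121 -0.77571321 -2.0874862 ]
hit False [ 0.54561397 -0.04051539  0.08546459] [ 0.12783219  0.69169819 -1.9637656 ] 16.6083
wrist board_center [ 0.55  -0.039  0.071] 0.86
wrist board_center [ 0.544 -0.038  0.056] 0.32
wrist board_terminals [ 0.511 -0.031  0.064] 0.59
top board_center [0.586 0.493 0.017] 0.91
top board_center [ 0.549 -0.041  0.074] 0.8
top board_center [0.334 0.5   0.02 ] 0.73
top board_terminals [0.366 0.526 0.011] 0.72
top board_terminals [ 0.706  0.357 -0.001] 0.68
top board_terminals [0.55  0.483 0.009] 0.64
top board_terminals [ 0.785  0.156 -0.001] 0.64
19.35
```

View pics/pl2.png

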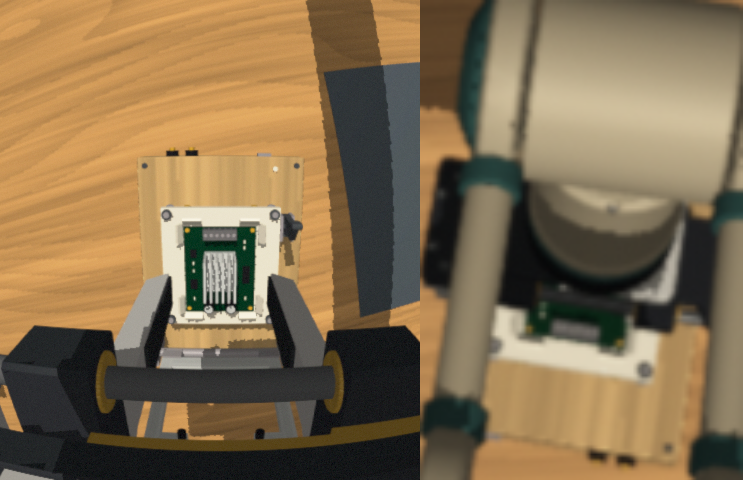

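The board sits squarely within the nest's corner walls, around (220,270) in the left image, with its terminals to the front. Next I'll swing the frame down along an arc with closed fingers.

```bash
cat >> h.py <<'E'
N=np.array([0.5455,-0.0405]);YAW=-0.222;ex=np.array([np.cos(YAW),np.sin(YAW)]);NL=r.nose_length
Q=down(YAW+np.pi/2)
def P(x,ztip): return [*(N+x*ex),ztip+NL]  # x in jig frame from nest middle
E
python3 - <<'E'
from h import *
print(NL)
gripper_to(0.0)
r.move_l(P(-0.05,0.29),rot=Q,vel=0.2)
r.move_l(P(0.135,0.29),vel=0.2)
r.move_l(P(0.135,0.236),vel=0.15); r.hold(0.1)
f0=np.array(t.current_wrist_force())
ths=np.linspace(1.6,0.06,13)
for th in ths:
    rho=.166+.010*(1.6-th)/1.6
    x=.09-rho*np.cos(th)+.004*np.sin(th)+.008; z=.068+rho*np.sin(th)+.004*np.cos(th)
    hit=r.move_l(P(x,z),vel=0.1,guard=25)
    print(round(th,2),np.round(np.array(t.current_wrist_force())-f0,1),hit)
    if hit: break
else:
    x=.09-.176+.008
    hit=r.move_l(P(x,.067),vel=0.03,guard=14); r.hold(0.3)
    print('end',hit,t.current_ee_pos()[2]-NL,np.round(np.array(t.current_wrist_force())-f0,1))
    snap('side','shut_s.png')
print(t.current_t())
E
```

```text
0.025
1.6 [ 0.8  0.6 -0.4] False
1.47 [ 2.6 -0.6 -0.3] False
1.34 [ 1.3 -0.4 -0.7] False
1.22 [2.2 1.1 0.2] False
1.09 [1.7 0.5 1. ] False
0.96 [1.4 0.1 0.9] False
0.83 [ 1.9 -0.   2.7] False
0.7 [0.6 0.3 1.7] False
0.57 [0.4 0.8 1.9] False
0.45 [1.3 0.4 2.4] False
0.32 [0.6 0.5 3. ] False
0.19 [0.1 0.4 2.6] False
0.06 [2.5 0.7 1.3] False
end True 0.07003393466441218 [-1.6  0.8 13.7]
28.1083
```

```bash
python3 - <<'E'
from h import *
x=.09-.176+.008
for z in(.0735,.078,.09):
    r.move_l(P(x,z),vel=0.03); r.hold(0.1); print(z,np.round(t.current_wrist_force(),1))
r.move_l(P(x,.19),vel=0.2);r.hold(.1)
snap('wrist','cl_w.png');snap('side','cl_s.png');
marks('frame_tab','side');marks('frame_tab','wrist')
cv2.imwrite('pics/cl2.png',np.hstack([cv2.imread('pics/cl_w.png')[:,100:520],cv2.resize(cv2.imread('pics/cl_s.png')[210:330,250:345],None,fx=4,fy=4)]))
print(t.current_t())
E
```

```text
0.0735 [ 3.  -0.2  4. ]
0.078 [-0.2 -1.2  0.3]
0.09 [-0.3  0.1  0.1]
wrist frame_tab [ 0.468 -0.018  0.075] 0.59
30.5333
```

View pics/cl2.png

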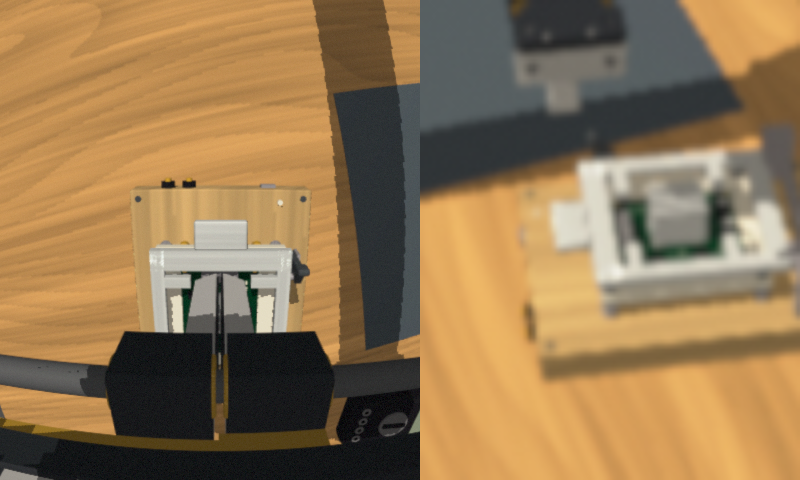

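The frame is shut and the catch held it: the force fell to zero on lifting and the tab stayed down. In the right image the heatsink stands up through the window. Now the final push.

```bash
python3 - <<'E'
from h import *
r.move_l(P(0,.19),vel=0.2)
r.move_l(P(0,.10),vel=0.12); r.hold(0.2)
f0=np.mean([t.current_wrist_force() for _ in range(5)],0)
F=lambda:(np.array(t.current_wrist_force())-f0)[2]
z=.092
r.move_l(P(0,z),vel=.05)
while z>.070:
    z-=.001
    r.move_l(P(0,z),vel=.015); r.hold(0.1)
    f=np.mean([(r.hold(.02),F())[1] for _ in range(5)]); print(round(z,4),round(t.current_ee_pos()[2]-NL,4),round(f,1))
    if f>19: break
print(t.current_t())
E
```

```text
0.091 0.0911 -0.6
0.09 0.0903 2.9
0.089 0.0892 3.6
0.088 0.0881 4.7
0.087 0.0872 5.7
0.086 0.0864 6.3
0.085 0.0855 6.8
0.084 0.0847 7.5
0.083 0.0838 8.7
0.082 0.0829 8.6
0.081 0.0822 11.0
0.08 0.0822 16.6
0.079 0.0821 21.7
38.1167
```

```bash
python3 - <<'E'
from h import *
r.hold(0.5);print(t.current_ee_pos()[2]-NL,t.current_wrist_force(),t.current_t())
snap('side','end.png')
cv2.imwrite('pics/end2.png',cv2.resize(cv2.imread('pics/end.png')[180:330,230:390],None,fx=3,fy=3))
E
```

```text
0.08208470872662413 [-5.01365152  0.9221725  23.00589036] 38.6167
```

View pics/end2.png

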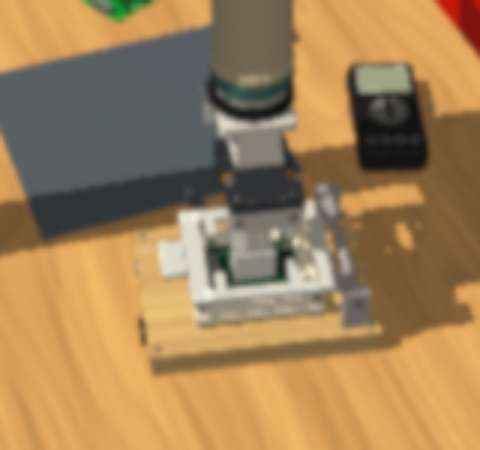

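The frame is still shut (tab around (172,258)), and the fingers are pressing on the heatsink. I'll hand the job in.

```bash
python3 -c "
from h import *
r.sign_off()"
```

```text
the job is handed in; nothing more can be done
```

The job is handed in at about 38.6 s of the 72 s. The board lies in the nest with its terminals to the front, the hold-down frame is shut on its catch, and the arm is still pressing the heatsink down.

- **Board:** I gripped it by the heatsink, set it in the nest and let go. The wrist picture shows it inside the corner walls. The wrist camera network's centre mark agreed with the nest middle to about 5 mm.
- **Frame:** I pushed the tab down to about 14 N. When I lifted off, the force fell to zero, and the later pictures show the frame still shut.
- **Final push:** The heatsink sank from about 90 mm to 82 mm above the bench. The force rose steadily to about 11 N, then stiffened at the 8 mm stop. The arm now holds at about 22–23 N, with about 5 N sideways at the last reading.
- **Failed or missing checks:** After the frame shut, the side camera network did not find the tab. The wrist camera network put it about 75 mm above the bench, against 72 mm expected. The catch itself was never seen close up.

I did not touch anything else on the bench.

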